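Clear the flange and hold the cover plate over its screw holes

ROBOT

A 6-joint arm with a two-finger parallel gripper is mounted at the origin on the work surface. World frame = base frame: x ahead of the robot, y to its left, z up, the work surface at z = 0. Lengths are in m, angles in rad, forces in N, time in s.
With the tool pointing down it reaches from about 0.275 to 0.825 m from the base axis. Payload 5.2 kg.
Tool frame: the origin (TCP) lies midway between the tips of the shut fingers; the grasp point (between the pads) lies 19 mm behind it; z points along the fingers, y is the direction in which the jaws open and shut (so a half turn about z gives the same grasp; the last joint's range is limited). The gripper opens to 93 mm and grips with 3 to 60 N. Pads are 15 mm wide; open, the fingers measure 128 mm over their backs; the gripper's body (75 mm by 188 mm) begins 65 mm behind the grasp point.
Start: joints at [1.14, 0.259, 1.535, -0, 1.348, -0.203], TCP at [0.124, 0.536, 0.219] pointing down, gripper open.
Joint ranges: [-3.14, 3.14], [-0.91, 2.08], [0.19, 2.58], [-1.22, 4.36], [0.22, 2.71], [-3.12, 3.12]. Speed limits (rad/s): [2.57, 2.57, 3.14, 3.14, 3.14, 3.14].

INTERFACE

Orientations are given as a rotation vector (axis times angle).
In Python, from plant import robot gives the robot as it stands.
- The arm moves only by the tool arm_command, never from a script. Its argument "series" is a list of rows, each a list of 7 numbers: the turn, a rotation vector about the tool's x, y, z in rad, then the shift along the tool's x, y, z in m, then the finger opening in m, from 0 to 0.093. In form: [[rx, ry, rz, x, y, z, jaw], ...]. A call has exactly 5 rows; each row is the pose to reach, as a shift and turn from the pose measured when the call began, along the tool's axes at that moment; what a row does not reach only later rows make up. A row lasts 1/10 s, in which the tool goes at most 50 mm and 8.59 degrees, less where a joint would pass 70% of its speed; a pose out of reach is approached as far as the arm can. A call with a gripper value outside its range is refused whole. The fingers move at their own pace and stop on an object; "force" is the grip in N (left out, the last holds). Time passes only in rows, so rows that repeat a pose let the fingers close, or fill a call up. It gives the time, the measured TCP pose, the force and the opening at its end, in the units of the state.
- robot.observe(): the state, without advancing time (a new reading comes with each control period).
- robot.grab_frame(name): name is "scene" or "top"; returns a dict with "frame" (420x560x3 uint8, red, green, blue), "z_map" (420x560 float32, m along the optical axis (not along the pixel's ray), 0 where there is no reading), "intrinsics" (3x3 intrinsics, pixels), "k1" (the pictures are not rectified: a ray, as slopes to the right and down, at radius r is drawn at 1 + k1 r^2 times it, then the intrinsics apply), "rvec" (rotation vector, rad) and "tvec" (3), from world to camera coordinates, as OpenCV has them. Camera axes: x right, y down, z forward; pixel columns grow to the right and rows downward; lengths in m; the calibration is good to about 2 mm. A picture is of the moment at which its call begins.
- robot.job_done(): hands the job in, once; it reports no verdict.
The state is a dict: "time_s": time; "q": joint angles; "dq": joint speeds; "effort": joint torques, N m; "ee_pos": TCP position; "tool_rot": TCP orientation; "contact_force": force on the tool from outside, world axes, zero at the start; "wrist_torque": the same for the moment, N m; "opening": finger opening in m.
Only numpy, scipy, OpenCV 4.12 (cv2) and the standard library are available. Lean on these libraries where they do the work, as an engineer would, in place of code of your own. Each camera call takes 0.05 s, during which the arm holds its last target. There are 200 camera calls.

TASK

Hold the scraper block and wipe the three metal chips off the housing's flange face into its yellow tray, without touching the chips with the fingers, then stand the scraper upright on the open bench and let go of it. Then pick up the white cover plate by its handle and hold it level over the flange, about 15 mm above it and not touching, so that each threaded hole is fully in sight through its hole in the plate (either way round). Finish while still holding the plate there, ready for the screws, and leave the other things on the bench alone.

Things in the scene. Friction and masses are not known exactly. Their poses are not given: they have to be found in the camera images.
- housing: Blue housing fixed to the bench, topped by a level aluminium flange face 100 (x) x 130 (y) mm, 45 mm above the bench. Joined to the face's +x edge, without a gap, is an open yellow tray: inside x = 50 to 124 mm, y = -72 to 72 mm, floor 3 mm and rims 28 mm above the bench. Two brass stubs stick out below the face at -x. Origin: on the bench under the centre of the face; z up.
- face_center (a point): Centre of the flange face, 45 mm above the bench; axes as the housing's. The face is flat, with a flush black-rimmed green window in the middle and four 8 mm threaded holes near its corners.
- plate_grip (a point): Centre of the solid black bar handle on the white cover plate: 16 mm thick (x), 70 mm long (y), standing from 5 to 45 mm above the plate's underside, in the plate's middle. This point is 25 mm above the underside. Axes: the plate's, z up.
- scraper_grip (a point): Scraper block standing on the bench: an orange straight-edged foot 28 (x) x 110 (y) x 18 mm high, with a black grip 22 mm thick (x), 64 mm long (y), from 18 to 60 mm above the foot's underside; about 0.16 kg. This point is in the middle of the grip, 38 mm above the underside; axes the scraper's, z up. It sweeps along its x, either way.
- plate: White cover plate 100 (x) x 130 (y) x 5 mm, about 0.24 kg, lying flat on the bench handle up, with four 16 mm through holes in the same pattern as the threaded holes (72 mm apart in x, 100 mm in y), so it fits either way round. Origin: centre of its underside, z up.
- scraper: The scraper block; origin at the centre of the foot's underside.
- thread0 (a point): Mouth of the 8 mm threaded hole at the +x +y corner of the flange face, 36 mm in x and 50 mm in y from its centre.
- thread1 (a point): Mouth of the 8 mm threaded hole at the -x +y corner of the flange face, 36 mm in x and 50 mm in y from its centre.
- thread2 (a point): Mouth of the 8 mm threaded hole at the -x -y corner of the flange face, 36 mm in x and 50 mm in y from its centre.
- thread3 (a point): Mouth of the 8 mm threaded hole at the +x -y corner of the flange face, 36 mm in x and 50 mm in y from its centre.
- hole0 (a point): Centre of the 16 mm hole at the +x +y corner of the cover plate, at the plate's underside, 36 mm in x and 50 mm in y from its centre.
- hole1 (a point): Centre of the 16 mm hole at the -x +y corner of the cover plate, at the plate's underside, 36 mm in x and 50 mm in y from its centre.
- hole2 (a point): Centre of the 16 mm hole at the -x -y corner of the cover plate, at the plate's underside, 36 mm in x and 50 mm in y from its centre.
- hole3 (a point): Centre of the 16 mm hole at the +x -y corner of the cover plate, at the plate's underside, 36 mm in x and 50 mm in y from its centre.
- chip0_center (a point): Centre of a loose curled copper-coloured metal chip, about 14 x 10 x 8 mm, 12 g, lying on the flange face at the start, within 31 mm of its centre in the housing's x and 40 mm in y.
- chip1_center (a point): Centre of a loose curled copper-coloured metal chip, about 14 x 10 x 8 mm, 12 g, lying on the flange face at the start, within 31 mm of its centre in the housing's x and 40 mm in y.
- chip2_center (a point): Centre of a loose curled copper-coloured metal chip, about 14 x 10 x 8 mm, 12 g, lying on the flange face at the start, within 31 mm of its centre in the housing's x and 40 mm in y.
- screw_cup: Bystander: round steel cup of screws, 68 mm across, 30 mm high. Origin at its underside.
- bottle: Bystander: white bottle, 54 mm across, 120 mm high. Origin at its underside.
- screwdriver: Bystander: screwdriver lying on the bench; origin under its middle.
- tape: Bystander: blue roll of tape lying flat, 90 mm across, 22 mm high. Origin at its underside.
- meter: Bystander: yellow hand-held meter lying flat, 130 x 70 x 38 mm. Origin at its underside.
- mug: Bystander: white mug, 76 mm across, 90 mm high. Origin at its underside.
There are look-alikes about, which are no part of the job. Leave any pink or red look-alike of the scraper alone.

How it is judged:
By the outcome, as a careful person would: the job done as asked, in the order asked, and still so for the second after the job is handed in, while the arm keeps its last pose, push and grip.
It also fails if it takes over 72 s, if anything falls off the work surface, if the arm or the gripper's body presses on something with over 40 N, if the wrist force passes 120 N, or if a joint passes its speed limit or range.

## Working session

There is one attempt and no reset: what is moved stays moved. The work goes in short steps, Python scripts to look and compute and a tool call to move; the robot and the scene stay as the last step left them, time stands still between calls to the robot, and variables do not carry over. Pictures are saved under pics/ and viewed, about 8 in all and at most 12, crops included, and the job is handed in when it is done.

Besides the shell and the picture viewer there is one more tool, called after "Emit:" as name([rows], argument=value, ...), one row to a line, values as JSON. arm_command: Moves the arm, as the interface text tells. Its arguments: {"type":"object","properties":{"series":{"type":"array","items":{"type":"array","items":{"type":"number"}}},"force":{"type":"number"}},"required":["series"]}

```bash
ls; mkdir -p pics; cat > h.py <<'E'
import numpy as np, cv2
from scipy.spatial.transform import Rotation as R
from plant import robot
def grab(n):
    f=robot.grab_frame(n); return f
def world(f):
    K=np.array(f["intrinsics"]);h,w=f["z_map"].shape
    u,v=np.meshgrid(np.arange(w),np.arange(h))
    d=np.array([f["k1"],0,0,0,0],float)
    # model: distorted = (1+k1 r^2)*ray, same as OpenCV
    p=cv2.undistortPointsIter(np.stack([u,v],-1).reshape(-1,1,2).astype(np.float64),K,d,None,None,(3,50,1e-10)).reshape(h,w,2)
    z=f["z_map"].astype(float)
    c=np.dstack([p[...,0]*z,p[...,1]*z,z])
    Rm=cv2.Rodrigues(np.array(f["rvec"],float))[0]
    return (c-np.array(f["tvec"]).ravel())@Rm
def proj(f,P):
    return cv2.projectPoints(np.array(P,float).reshape(-1,1,3),np.array(f["rvec"],float),np.array(f["tvec"],float),np.array(f["intrinsics"]),np.array([f["k1"],0,0,0,0],float))[0].reshape(-1,2)
def save(f,name,box=None,s=1):
    im=f["frame"][...,::-1]
    if box: im=im[box[1]:box[3],box[0]:box[2]]
    cv2.imwrite("pics/"+name,cv2.resize(im,None,fx=s,fy=s,interpolation=cv2.INTER_CUBIC))
E
python3 - <<'E'
from h import *
for n in("top","scene"):
    f=grab(n);save(f,n+"0.png",None,1.4)
    np.savez(n+"0.npz",**f); print(f["rvec"],f["tvec"],f["k1"],f["intrinsics"])
print(robot.observe())
E
```

```text
pics
[ 2.1848185  -2.17692235  0.11338982] [0.04893976 0.53176311 1.21006583] -0.028627071485383366 [[416.94445644   0.         279.61870534]
 [  0.         416.94445644 211.34862262]
 [  0.           0.           1.        ]]
[ 2.01060432  1.69642182 -0.50824277] [-0.17141902 -0.38877156  1.70208688] 0.04555120270630005 [[515.23924006   0.         280.50511728]
 [  0.         515.23924006 216.64072186]
 [  0.           0.           1.        ]]
{'time_s': 0.1, 'q': array([ 1.14024255e+00,  2.59268369e-01,  1.53593406e+00, -1.62599349e-05,
        1.34802316e+00, -2.02818307e-01]), 'dq': array([-0.00095851, -0.0019935 , -0.00130756, -0.0008887 , -0.00021994,
        0.00136112]), 'effort': array([ 2.13736697e-03, -4.38215625e+01, -2.84640920e+01,  7.19677191e-02,
        3.62656103e-02, -6.88384330e-05]), 'ee_pos': array([0.12396155, 0.53535269, 0.21791768]), 'tool_rot': array([-3.56891706e-01, -3.12075736e+00,  2.44482674e-03]), 'contact_force': array([-0.2213443 ,  1.04962967, -0.40400727]), 'wrist_torque': array([-0.02897488,  0.00438239,  0.01696324]), 'opening': 0.09295403605033431}
```

View pics/top0.png

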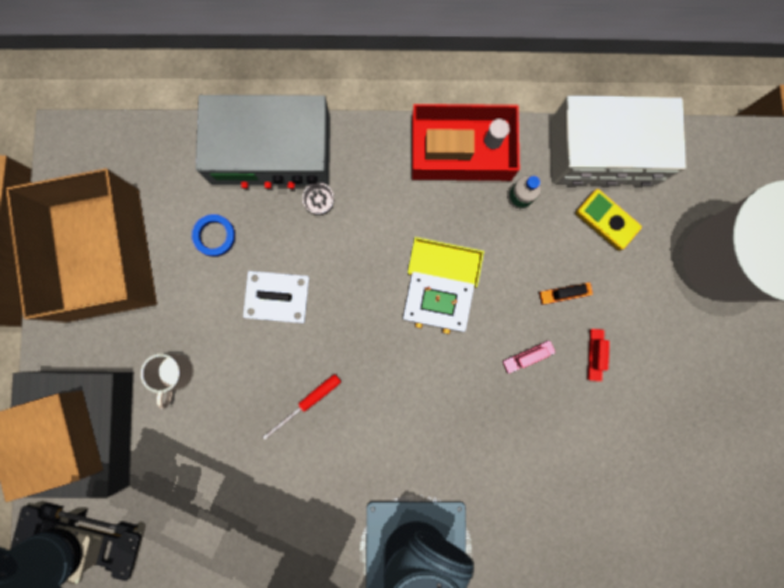

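View pics/scene0.png

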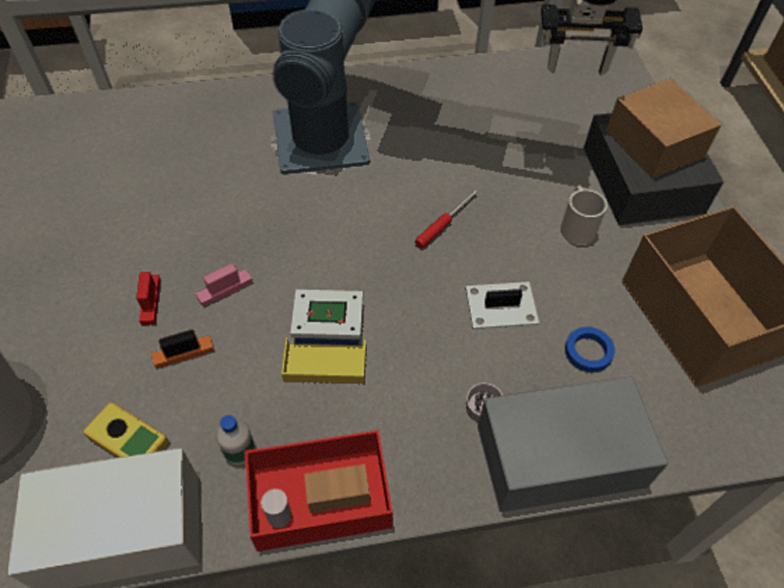

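In the top view (pixels at 1.4x), the candidates for the scraper are:
- orange foot with black grip at (566,293): chosen, it matches the description
- pink block at (529,357): look-alike
- red block at (598,355): look-alike

The cover plate is white with a black bar at (276,297). It could be mistaken for the flange, which is at (440,300) and has a green window with the chips. The tray is at (446,261).

```bash
cat > meas.py <<'E'
from h import *
def rect(P):
    (c,s,a)=cv2.minAreaRect((P[:,:2]*1000).astype(np.float32)); b=cv2.boxPoints((c,s,a))
    e=b[1]-b[0],b[2]-b[1]; l=max(e,key=np.linalg.norm)
    return np.round(c,1),np.round(sorted(s),1),round(np.degrees(np.arctan2(l[1],l[0]))%180,1)
def big(m):
    n,l,st,_=cv2.connectedComponentsWithStats(m.astype(np.uint8)); return l==1+st[1:,4].argmax()
def roi(m,x0,y0,x1,y1):
    o=np.zeros_like(m);o[y0:y1,x0:x1]=m[y0:y1,x0:x1];return o
E
python3 - <<'E'
from meas import *
f=dict(np.load("top0.npz"));W=world(f);I=f["frame"].astype(int);r,g,b=I[...,0],I[...,1],I[...,2]
hsv=cv2.cvtColor(f["frame"],cv2.COLOR_RGB2HSV).astype(int);H,S,V=hsv[...,0],hsv[...,1],hsv[...,2]
X=W[...,2]
print("bench z",np.median(X[250:300,200:280]))
def rep(n,m):
    P=W[m];print(n,m.sum(),rect(P),"z",np.percentile(P[:,2],[5,50,95]).round(4))
sc=big(roi((X>0.045)&(X<.08),370,190,435,230));rep("grip",sc)
sc=big(roi((X>0.008)&(X<.08),370,190,435,230));rep("scr all",sc)
fl=big(roi((X>0.036)&(X<.06),280,190,345,240));rep("flange",fl)
pl=big(roi((V>150)&(S<50),165,185,230,235));rep("plate",pl)
ph=big(roi((X>0.03)&(X<.06),165,185,230,235));rep("handle",ph)
ty=big(roi((H>22)&(H<34)&(S>150),280,165,350,240));rep("tray",ty)
ch=roi((H<18)&(S>130)&(V>90),295,195,335,228)
n,l,st,c=cv2.connectedComponentsWithStats(ch.astype(np.uint8))
for i in range(1,n): print("chip",st[i,4],c[i].round(1),np.median(W[l==i],0).round(4))
# crop
im=np.hstack([cv2.resize(f["frame"][180:250,280:350],(400,400),interpolation=2),cv2.resize(f["frame"][180:250,370:440],(400,400),interpolation=2)])
cv2.imwrite("pics/crop1.png",im[...,::-1])
E
```

```text
bench z 0.0013532310028293018
grip 175 (array([ 540.5, -322.4]), array([22.2, 65.3]), np.float32(101.3)) z [0.0546 0.0601 0.0646]
scr all 350 (array([ 540.5, -323. ]), array([ 30.3, 113.4]), np.float32(102.7)) z [0.0162 0.0449 0.0638]
flange 1537 (array([518.9, -45.9]), array([100.7, 130.4]), np.float32(78.6)) z [0.042  0.0463 0.0501]
plate 3105 (array([529.5, 231.1]), array([173.7, 356. ]), np.float32(82.2)) z [-0.0024  0.0027  0.0093]
handle 138 (array([530.3, 298.4]), array([16.3, 67.5]), np.float32(84.7)) z [0.0391 0.0456 0.049 ]
tray 1182 (array([522.7, -40.3]), array([151.9, 255.5]), np.float32(164.8)) z [-0.0001  0.0044  0.028 ]
chip 3 [305. 206.] [ 0.5454 -0.0228  0.0469]
chip 2 [312.  212.5] [ 0.5261 -0.0426  0.0515]
```

View pics/crop1.png

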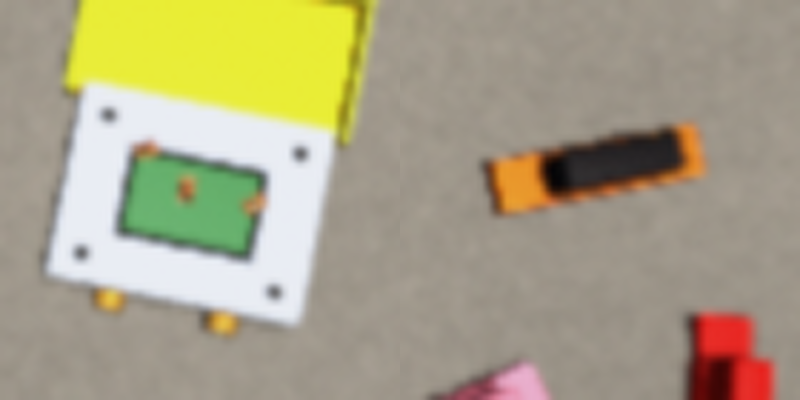

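The crop confirms the orange/black scraper on the right. The flange has four dark threads at about (108,115), (300,153), (274,291) and (81,252) in the crop, and chips at (147,148), (188,188) and (253,204). Next I refine the housing and plate poses from their holes.

```bash
cat >> meas.py <<'E'
def ray(f,uv,z):
    K=np.array(f["intrinsics"]);p=cv2.undistortPoints(np.array(uv,float).reshape(-1,1,2),K,np.array([f["k1"],0,0,0,0],float)).reshape(-1,2)
    Rm=cv2.Rodrigues(np.array(f["rvec"],float))[0];d=np.c_[p,np.ones(len(p))]@Rm;o=-Rm.T@np.array(f["tvec"],float).ravel()
    return o+d*((z-o[2])/d[:,2])[:,None]
C4=np.array([[36,50],[-36,50],[-36,-50],[36,-50]])/1000.
def refine(f,guess,z,rad=4,dark=True):
    # guess x,y,yaw: find hole blob centroids near predicted, fit rigid 2D
    g=cv2.cvtColor(f["frame"],cv2.COLOR_RGB2GRAY).astype(float);x=np.array(guess,float)
    for it in range(3):
        c,s=np.cos(x[2]),np.sin(x[2]);Rz=np.array([[c,-s],[s,c]])
        pr=proj(f,np.c_[C4@Rz.T+x[:2],np.full(4,z)]);uv=[]
        for p in pr:
            u0,v0=np.round(p).astype(int);win=g[v0-rad:v0+rad+1,u0-rad:u0+rad+1];w=np.clip(np.percentile(win,75)-win-15,0,None)
            V,U=np.mgrid[v0-rad:v0+rad+1,u0-rad:u0+rad+1];uv.append([(w*U).sum()/w.sum(),(w*V).sum()/w.sum()])
        Q=ray(f,uv,z)[:,:2];m=Q.mean(0);A=(C4.T@(Q-m));t=np.arctan2(A[0,1]-A[1,0],A[0,0]+A[1,1]);x=np.r_[m,t]
    c,s=np.cos(t),np.sin(t);e=Q-m-C4@np.array([[c,-s],[s,c]]).T
    return x,np.abs(e).max(),np.array(uv)
def planto(wps,start=None):
    # wps: x,y,z(TCP),yaw deg of tool y axis -> relative turn & shift for each successive call
    if start is None:
        o=robot.observe();p=o["ee_pos"];Rt=R.from_rotvec(o["tool_rot"])
    for x,y,z,a in wps:
        a=np.radians(a);c,s=np.cos(a),np.sin(a);T=R.from_matrix(np.array([[-s,c,0],[c,s,0],[0,0,-1]],float))
        T0=T.as_matrix();
        T=R.from_matrix(np.column_stack([[-s,c,0],[c,s,0],[0,0,-1]]))
        print((Rt.inv()*T).as_rotvec().round(4),(Rt.inv().apply(np.array([x,y,z])-p)).round(4));p=np.array([x,y,z]);Rt=T
E
python3 - <<'E'
from meas import *
for n in("top","scene"):
    f=dict(np.load(n+"0.npz"))
    print(n,"housing",refine(f,[.519,-.046,np.radians(-11.4)],.045))
    print(n,"plate",refine(f,[.5303,.2984,np.radians(-5.3)],.004 if n=="top" else .003,5))
f=dict(np.load("top0.npz"))
h=np.array([.519,-.046]);a=np.radians(-11.4);c,s=np.cos(a),np.sin(a)
for u,v in[(147,148),(188,188),(253,204)]:
    P=ray(f,[(u/5.714+280,v/5.714+180)],.049)[0,:2]; print("chip hx,hy",((P-h)@np.array([[c,-s],[s,c]])).round(4))
for n in ("top","scene"):
    f=dict(np.load(n+"0.npz"));W=world(f)
    uv=proj(f,[[.5405,-.3224,.06]])[0]; u,v=uv.astype(int)
    m=roi((W[...,2]>.045)&(W[...,2]<.08),u-30,v-25,u+30,v+25);print(n,"grip",rect(W[big(m)]))
planto([(.33,.35,.22,40),(.42,-.07,.22,12),(.5405,-.3224,.16,12)])
E
```

```text
top housing (array([ 0.51842131, -0.0441432 , -0.21293324]), np.float64(0.0016470332378756003), array([[298.07052441, 199.33092224],
       [292.44121715, 224.02074689],
       [326.75449102, 231.67215569],
       [332.09213052, 206.44145873]]))
top plate (array([ 0.52772817,  0.29837724, -0.13745598]), np.float64(0.004929285735007324), array([[181.61662011, 197.80796089],
       [178.11090226, 222.87844612],
       [212.30423573, 228.74327808],
       [216.3647587 , 202.25533109]]))
scene housing (array([ 0.51899098, -0.04471092, -0.19831833]), np.float64(0.00015437860941314163), array([[251.37756333, 234.33293124],
       [252.91654676, 211.84892086],
       [215.90738061, 210.84804631],
       [213.24872449, 233.26147959]]))
scene plate (array([ 0.53742608,  0.29057972, -0.11667882]), np.float64(0.0048527874333787815), array([[376.92491643, 230.29673438],
       [370.06362434, 209.08822751],
       [334.76370171, 208.68044325],
       [338.69572414, 231.57351724]]))
chip hx,hy [0.0218 0.0262]
chip hx,hy [0.0059 0.0018]
chip hx,hy [ 0.0046 -0.0322]
top grip (array([ 540.5, -322.4]), array([22.2, 65.3]), np.float32(101.3))
scene grip (array([ 541.7, -321.1]), array([27.4, 66.6]), np.float32(98.6))
[-1.600e-03  2.000e-04  6.449e-01] [-0.2426 -0.1341 -0.0019]
[0.     0.     0.4887] [-0.3796 -0.201   0.    ]
[0. 0. 0.] [-0.2719  0.0654  0.06  ]
```

Emit:
arm_command([
  [0,0,0.645,-0.218,-0.12,0,0.093],
  [0,0,0.645,-0.218,-0.12,0,0.093],
  [0,0,0.645,-0.218,-0.12,0,0.093],
  [0,0,0.645,-0.218,-0.12,0,0.093],
  [0,0,0.645,-0.218,-0.12,0,0.093],
])

```text
time_s: 0.6
ee_pos: [0.3102, 0.3676, 0.2178]
tool_rot: [-1.334, -2.844, 0.003]
contact_force: [-0.4, -0.5, 0.2]
opening: 0.0932
```

```bash
python3 - <<'E'
from meas import *
o=robot.observe();print(o["time_s"],o["ee_pos"],o["tool_rot"])
planto([(.40,.14,.22,26),(.43,-.08,.22,12),(.525,-.30,.20,12),(.541,-.322,.08,12),(.541,-.322,.025,12)])
E
```

```text
0.6 [0.31015281 0.3676219  0.2178121 ] [-1.33414143 -2.84407837  0.00302401]
[-0.0017  0.0009  0.2398] [-0.2325 -0.0764 -0.0019]
[0.     0.     0.2443] [-0.2109 -0.0695  0.    ]
[0. 0. 0.] [-0.2349  0.0472  0.02  ]
[0. 0. 0.] [-0.0248  0.0111  0.12  ]
[0. 0. 0.] [0.    0.    0.055]
```

Emit:
arm_command([
  [0,0,0.24,-0.232,-0.076,-0.002,0.093],
  [0,0,0.24,-0.232,-0.076,-0.002,0.093],
  [0,0,0.24,-0.232,-0.076,-0.002,0.093],
  [0,0,0.24,-0.232,-0.076,-0.002,0.093],
  [0,0,0.24,-0.232,-0.076,-0.002,0.093],
])

```text
time_s: 1.1
ee_pos: [0.4002, 0.1385, 0.22]
tool_rot: [1.665, 2.664, -0.003]
contact_force: [0.5, -0.3, -0.8]
opening: 0.0933
```

Emit:
arm_command([
  [0,0,0.244,-0.211,-0.07,0,0.093],
  [0,0,0.244,-0.211,-0.07,0,0.093],
  [0,0,0.244,-0.211,-0.07,0,0.093],
  [0,0,0.244,-0.211,-0.07,0,0.093],
  [0,0,0.244,-0.211,-0.07,0,0.093],
])

```text
time_s: 1.6
ee_pos: [0.4297, -0.0855, 0.2202]
tool_rot: [1.98, 2.438, -0.004]
contact_force: [0.9, 0.6, -0.3]
opening: 0.093
```

Emit:
arm_command([
  [0,0,0,-0.235,0.047,0.02,0.093],
  [0,0,0,-0.235,0.047,0.02,0.093],
  [0,0,0,-0.235,0.047,0.02,0.093],
  [0,0,0,-0.235,0.047,0.02,0.093],
  [0,0,0,-0.235,0.047,0.02,0.093],
])

```text
time_s: 2.1
ee_pos: [0.5241, -0.3083, 0.1998]
tool_rot: [1.982, 2.437, -0.005]
contact_force: [0.5, 0.1, -0.0]
opening: 0.0929
```

```bash
python3 - <<'E'
from meas import *
o=robot.observe();print(o["time_s"],o["ee_pos"],o["tool_rot"])
planto([(.541,-.322,.08,11.5),(.541,-.322,.025,11.5)])
E
```

```text
2.1 [ 0.52405867 -0.30829667  0.19976469] [ 1.98191452  2.4374288  -0.00458198]
[-0.0022  0.0019  0.0047] [-0.0166  0.0141  0.1198]
[0. 0. 0.] [0.    0.    0.055]
```

Emit:
arm_command([
  [-0.002,0.002,0.005,-0.0166,0.014,0.03,0.093],
  [-0.002,0.002,0.005,-0.0166,0.014,0.07,0.093],
  [-0.002,0.002,0.005,-0.0166,0.014,0.12,0.093],
  [-0.002,0.002,0.005,-0.0166,0.014,0.15,0.093],
  [-0.002,0.002,0.005,-0.0166,0.014,0.175,0.093],
])

```text
time_s: 2.6
ee_pos: [0.5394, -0.321, 0.0215]
tool_rot: [-1.985, -2.429, -0.0]
contact_force: [0.0, -0.2, 0.3]
opening: 0.0929
```

```bash
python3 - <<'E'
from meas import *
o=robot.observe();print(o["time_s"],o["ee_pos"],o["tool_rot"],o["contact_force"])
planto([(.541,-.322,.025,11.5)])
f=grab("scene");np.savez("s1.npz",**f);u,v=proj(f,[[.54,-.32,.04]])[0].astype(int);save(f,"s1.png",(u-60,v-60,u+60,v+60),4)
E
```

```text
2.6 [ 0.53941071 -0.32101962  0.02151367] [-1.98549020e+00 -2.42888558e+00 -2.35152185e-05] [ 0.01337559 -0.16722582  0.25432737]
[-0.0028 -0.0035 -0.0005] [-0.0013  0.0014 -0.0035]
```

View pics/s1.png

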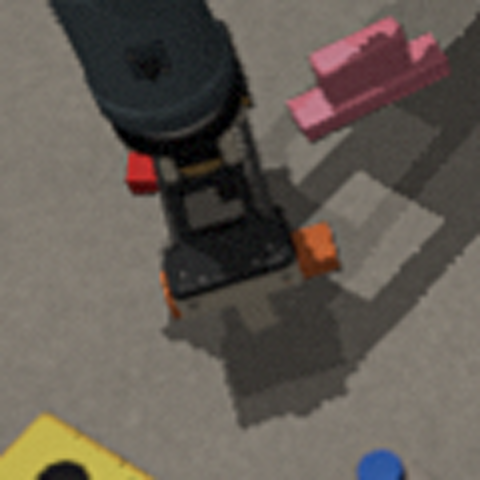

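The gripper straddles the orange scraper at about (240,270) in the crop, well clear of the pink and red ones. Closing now.

Emit:
arm_command([
  [-0.003,-0.003,0,-0.0013,0.0014,-0.0035,0.093],
  [-0.003,-0.003,0,-0.0013,0.0014,-0.0035,0.0],
  [-0.003,-0.003,0,-0.0013,0.0014,-0.0035,0.0],
  [-0.003,-0.003,0,-0.0013,0.0014,-0.0035,0.0],
  [-0.003,-0.003,0,-0.0013,0.0014,-0.0035,0.0],
], force=35)

```text
time_s: 3.15
ee_pos: [0.5399, -0.3211, 0.0227]
tool_rot: [-1.986, -2.43, -0.001]
contact_force: [-0.1, -0.4, 0.8]
opening: 0.0657
```

Emit:
arm_command([
  [0,0,0,0,0,0,0],
  [0,0,0,0,0,0,0],
  [0,0,0,0,0,0,0],
  [0,0,0,0,0,0,0],
  [0,0,0,0,0,0,0],
])

```text
time_s: 3.65
ee_pos: [0.5398, -0.3211, 0.0226]
tool_rot: [-1.986, -2.429, -0.001]
contact_force: [-0.2, -0.3, -0.3]
opening: 0.0257
```

```bash
python3 - <<'E'
from meas import *
o=robot.observe();print(o["time_s"],o["ee_pos"],o["tool_rot"],o["contact_force"],o["opening"])
E
```

```text
3.65 [ 0.5398219  -0.32105158  0.02259712] [-1.98605870e+00 -2.42941760e+00 -8.03408681e-04] [-0.18858211 -0.34355311 -0.29399109] 0.0256901406930962
```

Emit:
arm_command([
  [0,0,0,0,0,0,0],
  [0,0,0,0,0,0,0],
  [0,0,0,0,0,-0.03,0],
  [0,0,0,0,0,-0.07,0],
  [0,0,0,0,0,-0.11,0],
])

```text
time_s: 4.15
ee_pos: [0.5393, -0.3207, 0.1326]
tool_rot: [-1.984, -2.427, -0.001]
contact_force: [0.3, -0.3, -2.1]
opening: 0.0217
```

```bash
python3 - <<'E'
from meas import *
o=robot.observe();print(o["time_s"],o["ee_pos"],o["tool_rot"],o["contact_force"],o["opening"])
planto([(.51,-.13,.13,-1),(.4873,-.0381,.12,-11.4),(.4873,-.0381,.075,-11.4)])
E
```

```text
4.15 [ 0.53929404 -0.32071779  0.13264049] [-1.98424373e+00 -2.42711003e+00 -8.22531569e-04] [ 0.30527761 -0.33325844 -2.109456  ] 0.021672867697248396
[-0.0044 -0.005   0.2176] [0.1927 0.0092 0.0037]
[0.     0.     0.1815] [ 0.0915 -0.0243  0.01  ]
[0. 0. 0.] [0.    0.    0.045]
```

Emit:
arm_command([
  [0,0,0.07,0.045,0.002,0,0],
  [0,0,0.15,0.09,0.004,0,0],
  [0,0,0.217,0.135,0.006,0.002,0],
  [0,0,0.217,0.18,0.008,0.003,0],
  [0,0,0.217,0.193,0.009,0.004,0],
])

```text
time_s: 4.65
ee_pos: [0.5077, -0.1254, 0.1292]
tool_rot: [-2.23, -2.199, 0.001]
contact_force: [-1.4, -1.2, -0.8]
opening: 0.0218
```

Emit:
arm_command([
  [0,0,0.08,0.03,-0.008,0,0],
  [0,0,0.16,0.06,-0.016,0,0],
  [0,0,0.1815,0.0915,-0.024,0.003,0],
  [0,0,0.1815,0.0915,-0.024,0.01,0],
  [0,0,0.1815,0.0915,-0.024,0.01,0],
])

```text
time_s: 5.15
ee_pos: [0.4844, -0.0333, 0.1192]
tool_rot: [-2.417, -1.99, 0.004]
contact_force: [0.5, -1.0, -0.1]
opening: 0.022
```

```bash
python3 - <<'E'
from meas import *
o=robot.observe();print(o["time_s"],o["ee_pos"],o["tool_rot"],o["contact_force"],o["opening"])
planto([(.4873,-.0381,.071,-11.4)])
f=grab("scene");W=world(f)
u,v=proj(f,[[.49,-.04,.12]])[0].astype(int);save(f,"s2.png",(u-70,v-60,u+70,v+60),4)
hsv=cv2.cvtColor(f["frame"],cv2.COLOR_RGB2HSV).astype(int)
m=roi((hsv[...,0]>5)&(hsv[...,0]<18)&(hsv[...,1]>150)&(hsv[...,2]>80),u-60,v-50,u+60,v+40)&(W[...,2]>.075)
P=W[m];print("foot",m.sum(),rect(P),P.min(0),P.max(0))
E
```

```text
5.15 [ 0.48439163 -0.03326102  0.11923586] [-2.41737567 -1.98954851  0.00382262] [ 0.47756672 -1.04125811 -0.12596605] 0.021993219904822555
[-0.0099 -0.0049  0.0054] [-0.0044  0.0043  0.0482]
foot 80 (array([877.5, -70.9]), array([ 97.5, 812.2]), np.float32(173.8)) [ 0.47675579 -0.0777959   0.09670008] [1.2864511  0.02048493 1.19092873]
```

View pics/s2.png

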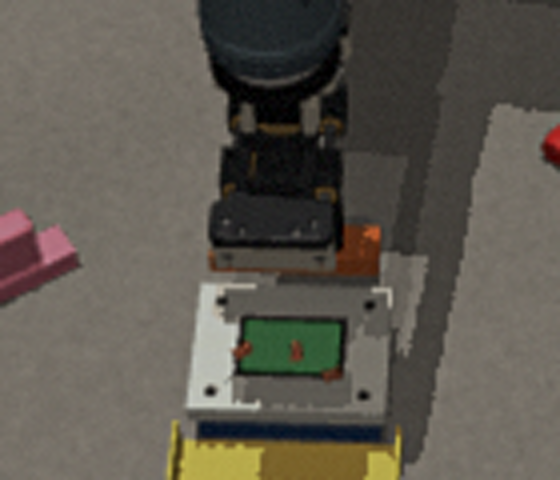

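Shows the scraper held above the −x side of the flange. The chips at (243,352), (297,350) and (332,374) are in front of its path. Lowering.

Emit:
arm_command([
  [-0.006,0,0.0054,-0.0044,0.0043,0.015,0],
  [-0.006,0,0.0054,-0.0044,0.0043,0.03,0],
  [-0.006,0,0.0054,-0.0044,0.0043,0.04,0],
  [-0.006,0,0.0054,-0.0044,0.0043,0.048,0],
  [-0.006,0,0.0054,-0.0044,0.0043,0.048,0],
])

```text
time_s: 5.7
ee_pos: [0.4874, -0.0392, 0.0706]
tool_rot: [-2.427, -1.983, -0.001]
contact_force: [0.4, 0.7, -2.5]
opening: 0.022
```

Emit:
arm_command([
  [0,0,0,0,0,0.0005,0],
  [0,0,0,0,0,0.001,0],
  [0,0,0,0,0,0.0015,0],
  [0,0,0,0,0,0.002,0],
  [0,0,0,0,0,0.002,0],
])

```text
time_s: 6.2
ee_pos: [0.4874, -0.0391, 0.0688]
tool_rot: [-2.428, -1.983, -0.001]
contact_force: [-0.8, 0.1, -1.9]
opening: 0.0218
```

```bash
python3 - <<'E'
from meas import *
o=robot.observe();print(o["time_s"],o["ee_pos"],o["tool_rot"],o["contact_force"],o["opening"])
planto([(.4873,-.0381,.068,-11.4),(.5697,-.0546,.068,-11.4)])
E
```

```text
6.2 [ 0.48743772 -0.03914445  0.06877407] [-2.42752796e+00 -1.98329573e+00 -1.21679782e-03] [-0.78075506  0.05561771 -1.88205793] 0.02178783141918154
[-0.0048 -0.005  -0.0018] [ 0.001  -0.0003  0.0008]
[0. 0. 0.] [0.0001 0.084  0.    ]
```

Emit:
arm_command([
  [0,0,0,0,0,0.0004,0],
  [0,0,0,0,0,0.0008,0],
  [0,0,0,0,0,0.0012,0],
  [0,0,0,0,0,0.0015,0],
  [0,0,0,0,0,0.0015,0],
])

```text
time_s: 6.7
ee_pos: [0.4875, -0.0391, 0.0676]
tool_rot: [-2.428, -1.984, -0.001]
contact_force: [-0.9, 0.8, 2.9]
opening: 0.0216
```

Emit:
arm_command([
  [0,0,0,0,0.005,0,0],
  [0,0,0,0,0.011,0,0],
  [0,0,0,0,0.017,0,0],
  [0,0,0,0,0.023,0,0],
  [0,0,0,0,0.029,0,0],
])

```text
time_s: 7.2
ee_pos: [0.5162, -0.0449, 0.0676]
tool_rot: [-2.427, -1.983, -0.001]
contact_force: [-4.4, 0.9, 5.3]
opening: 0.0221
```

Emit:
arm_command([
  [0,0,0,0,0.006,0,0],
  [0,0,0,0,0.012,0,0],
  [0,0,0,0,0.018,0,0],
  [0,0,0,0,0.024,0,0],
  [0,0,0,0,0.03,0,0],
])

```text
time_s: 7.7
ee_pos: [0.5456, -0.0509, 0.0676]
tool_rot: [-2.426, -1.983, 0.0]
contact_force: [-4.8, 0.8, 7.2]
opening: 0.0218
```

```bash
python3 - <<'E'
from meas import *
o=robot.observe();print(o["time_s"],o["ee_pos"],o["tool_rot"],o["contact_force"],o["wrist_torque"],o["opening"])
planto([(.5697,-.0546,.0676,-11.4)])
f=grab("scene");np.savez("s3.npz",**f)
u,v=proj(f,[[.55,-.05,.05]])[0].astype(int);save(f,"s3.png",(u-60,v-60,u+60,v+60),4)
E
```

```text
7.7 [ 0.54562878 -0.05092273  0.06761224] [-2.42642862e+00 -1.98299266e+00  3.78412627e-04] [-4.84601578  0.7630493   7.20556785] [-0.03192274  1.01406782 -0.05036739] 0.02176446108684651
[-0.0063 -0.0048 -0.0015] [ 0.0012  0.0243 -0.0001]
```

View pics/s3.png

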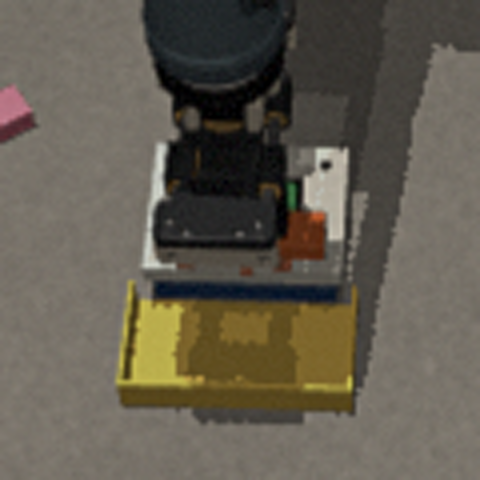

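The chips are riding ahead of the foot, near the tray edge at (185,267), (247,270) and (285,265). Finishing the stroke.

Emit:
arm_command([
  [0,0,0,0,0.006,0,0],
  [0,0,0,0,0.012,0,0],
  [0,0,0,0,0.018,0,0],
  [0,0,0,0,0.023,0,0],
  [0,0,0,0,0.027,0,0],
])

```text
time_s: 8.25
ee_pos: [0.5739, -0.0568, 0.0675]
tool_rot: [-2.428, -1.984, -0.001]
contact_force: [-4.4, 0.1, 5.2]
opening: 0.0219
```

Emit:
arm_command([
  [0,0,0,0,0.0,-0.003,0],
  [0,0,0,0,0.0,-0.012,0],
  [0,0,0,0,0,-0.03,0],
  [0,0,0,0,0,-0.06,0],
  [0,0,0,0,0,-0.075,0],
])

```text
time_s: 8.75
ee_pos: [0.5754, -0.0575, 0.1452]
tool_rot: [-2.43, -1.986, -0.005]
contact_force: [0.9, -1.5, -1.1]
opening: 0.022
```

```bash
python3 - <<'E'
from meas import *
o=robot.observe();print(o["time_s"],o["ee_pos"],o["tool_rot"],o["contact_force"],o["opening"])
planto([(.55,-.18,.14,2),(.5405,-.30,.12,8),(.5405,-.30,.04,8)])
f=grab("scene");np.savez("s4.npz",**f)
u,v=proj(f,[[.55,-.05,.05]])[0].astype(int);save(f,"s4.png",(u-60,v-60,u+60,v+60),4)
E
```

```text
8.75 [ 0.57537768 -0.05753529  0.14515226] [-2.42999321 -1.98570642 -0.00483227] [ 0.91883395 -1.4630254  -1.12499556] 0.02201614245189678
[-2.000e-04 -4.600e-03 -2.355e-01] [-0.1251 -0.0005  0.0046]
[ 0.      0.     -0.1047] [-0.1196 -0.0137  0.02  ]
[0. 0. 0.] [0.   0.   0.08]
```

View pics/s4.png

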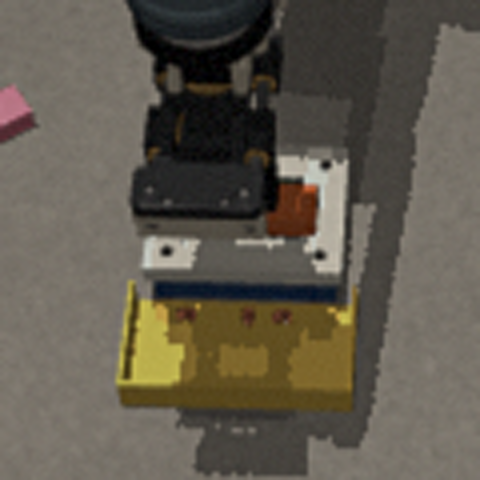

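All three chips, at (185,313), (248,316) and (282,316), lie in the tray. Now standing the scraper back on the bench.

Emit:
arm_command([
  [0,0,-0.08,-0.04,0,0,0],
  [0,0,-0.16,-0.08,0,0,0],
  [0,0,-0.235,-0.125,0,0.004,0],
  [0,0,-0.235,-0.125,0,0.004,0],
  [0,0,-0.235,-0.125,0,0.004,0],
])

```text
time_s: 9.3
ee_pos: [0.5511, -0.1812, 0.1421]
tool_rot: [-2.186, -2.255, -0.008]
contact_force: [-0.7, 0.1, -1.9]
opening: 0.0216
```

Emit:
arm_command([
  [0,0,-0.05,-0.04,-0.005,0,0],
  [0,0,-0.105,-0.08,-0.01,0.01,0],
  [0,0,-0.105,-0.12,-0.014,0.02,0],
  [0,0,-0.105,-0.12,-0.014,0.02,0],
  [0,0,-0.105,-0.12,-0.014,0.02,0],
])

```text
time_s: 9.8
ee_pos: [0.5409, -0.3007, 0.1208]
tool_rot: [-2.065, -2.364, -0.01]
contact_force: [-0.6, 0.1, -2.2]
opening: 0.0217
```

```bash
python3 - <<'E'
from meas import *
o=robot.observe();print(o["time_s"],o["ee_pos"],o["tool_rot"],o["contact_force"],o["opening"])
planto([(.5405,-.30,.03,8)])
E
```

```text
9.8 [ 0.54091407 -0.30065165  0.12080068] [-2.06506317 -2.36441409 -0.00955098] [-0.58322147  0.1101118  -2.17945376] 0.02171304700071578
[ 0.0031 -0.0057 -0.0047] [ 0.0002 -0.0006  0.0908]
```

Emit:
arm_command([
  [0,0,0,0,0,0.03,0],
  [0,0,0,0,0,0.06,0],
  [0,0,0,0,0,0.08,0],
  [0,0,0,0,0,0.094,0],
  [0,0,0,0,0,0.094,0],
])

```text
time_s: 10.3
ee_pos: [0.5405, -0.2975, 0.0252]
tool_rot: [-2.061, -2.363, -0.01]
contact_force: [-0.6, 0.4, -1.8]
opening: 0.0218
```

Emit:
arm_command([
  [0,0,0,0,0,0.001,0],
  [0,0,0,0,0,0.0015,0],
  [0,0,0,0,0,0.002,0],
  [0,0,0,0,0,0.0025,0],
  [0,0,0,0,0,0.0025,0],
])

```text
time_s: 10.8
ee_pos: [0.5407, -0.2978, 0.0231]
tool_rot: [-2.061, -2.364, -0.01]
contact_force: [0.7, 0.4, -1.8]
opening: 0.0217
```

Emit:
arm_command([
  [0,0,0,0,0,0.0005,0],
  [0,0,0,0,0,0.001,0],
  [0,0,0,0,0,0.001,0],
  [0,0,0,0,0,0.001,0],
  [0,0,0,0,0,0.001,0],
])

```text
time_s: 11.3
ee_pos: [0.5408, -0.2979, 0.0227]
tool_rot: [-2.062, -2.364, -0.01]
contact_force: [-1.9, 2.6, 4.6]
opening: 0.022
```

Contact. Releasing, then going up once it's fully open.

Emit:
arm_command([
  [0,0,0,0,0,0,0.03],
  [0,0,0,0,0,0,0.06],
  [0,0,0,0,0,0,0.093],
  [0,0,0,0,0,0,0.093],
  [0,0,0,0,0,0,0.093],
])

```text
time_s: 11.8
ee_pos: [0.5408, -0.2979, 0.0226]
tool_rot: [-2.062, -2.364, -0.01]
contact_force: [-0.0, 0.5, -1.3]
opening: 0.0571
```

Emit:
arm_command([
  [0,0,0,0,0,0,0.093],
  [0,0,0,0,0,-0.01,0.093],
  [0,0,0,0,0,-0.04,0.093],
  [0,0,0,0,0,-0.09,0.093],
  [0,0,0,0,0,-0.14,0.093],
])

```text
time_s: 12.3
ee_pos: [0.5402, -0.2986, 0.1641]
tool_rot: [-2.061, -2.363, -0.01]
contact_force: [0.2, -1.0, -0.7]
opening: 0.0921
```

```bash
python3 - <<'E'
from meas import *
o=robot.observe();print(o["time_s"],o["ee_pos"],o["tool_rot"],o["contact_force"],o["opening"])
planto([(.515,-.08,.18,2),(.50,.14,.18,-4),(.53,.285,.15,-5.3)])
# plate yaw/centre measurement from stored images (edges)
for n in("top","scene"):
    f=dict(np.load(n+"0.npz"));W=world(f)
    hsv=cv2.cvtColor(f["frame"],cv2.COLOR_RGB2HSV).astype(int)
    u,v=proj(f,[[.53,.298,.005]])[0].astype(int)
    m=roi((hsv[...,2]>(150 if n=="top" else 130))&(hsv[...,1]<30),u-34,v-28,u+34,v+28);mb=big(m)
    ys,xs=np.nonzero(mb);P=ray(f,np.c_[xs,ys],.005);print(n,mb.sum(),rect(P))
    m=roi((W[...,2]>.03)&(W[...,2]<.06),u-30,v-28,u+30,v+28);print("handle",rect(W[big(m)]))
    h=ray(f,[[1,1]],.005)
    # holes: non-white components inside plate hull
    hull=cv2.convexHull(np.c_[xs,ys].astype(np.int32));M=np.zeros(mb.shape,np.uint8);cv2.fillConvexPoly(M,hull,1)
    k,l,st,c=cv2.connectedComponentsWithStats((M.astype(bool)&~mb).astype(np.uint8))
    for i in range(1,k):
        if st[i,4]>8: print(st[i,4],c[i].round(1),ray(f,[c[i]],.004)[0,:2].round(4))
E
```

```text
12.3 [ 0.54017237 -0.29855767  0.16406298] [-2.06066291 -2.36268038 -0.00964582] [ 0.1992882  -1.0258644  -0.72953891] 0.09207221886671633
[-1.000e-04 -9.000e-03  1.014e-01] [ 0.2201  0.0048 -0.014 ]
[0.     0.     0.1047] [ 0.2204 -0.0073  0.    ]
[0.     0.     0.0227] [0.1467 0.0198 0.03  ]
top 1591 (array([528.6, 299.8]), array([127.3, 142.6]), np.float32(85.8))
handle (array([530.3, 298.4]), array([16.3, 67.5]), np.float32(84.7))
68 [200.1 192.3] [0.5901 0.2907]
10 [173.4 205.9] [0.5485 0.3701]
145 [195.4 210.9] [0.5337 0.3036]
52 [190.2 230.9] [0.4736 0.3177]
36 [206.4 232.5] [0.469  0.2694]
scene 979 (array([530.2, 301.1]), array([101.2, 130.7]), np.float32(85.1))
handle (array([532.6, 299.5]), array([21.7, 70. ]), np.float32(81.2))
369 [359.8 212.8] [0.5174 0.3092]
19 [338.4 207.6] [0.4901 0.2543]
20 [378.2 226.4] [0.5699 0.3477]
22 [342.3 228.8] [0.5614 0.248 ]
```

Emit:
arm_command([
  [0,-0.009,0.1,0.045,0.001,-0.014,0.093],
  [0,-0.009,0.1,0.09,0.002,-0.014,0.093],
  [0,-0.009,0.1,0.135,0.003,-0.014,0.093],
  [0,-0.009,0.1,0.18,0.004,-0.014,0.093],
  [0,-0.009,0.1,0.22,0.005,-0.014,0.093],
])

```text
time_s: 12.8
ee_pos: [0.5147, -0.0781, 0.1811]
tool_rot: [2.18, 2.261, 0.001]
contact_force: [1.2, 0.2, 0.4]
opening: 0.0932
```

Emit:
arm_command([
  [0,0,0.105,0.045,-0.002,0,0.093],
  [0,0,0.105,0.09,-0.004,0,0.093],
  [0,0,0.105,0.135,-0.006,0,0.093],
  [0,0,0.105,0.18,-0.007,0,0.093],
  [0,0,0.105,0.22,-0.007,0,0.093],
])

```text
time_s: 13.3
ee_pos: [0.4992, 0.1437, 0.1821]
tool_rot: [2.295, 2.144, 0.003]
contact_force: [1.1, -0.4, 0.4]
opening: 0.093
```

Emit:
arm_command([
  [0,0,0.02,0.045,0.01,0,0.093],
  [0,0,0.02,0.09,0.02,0,0.093],
  [0,0,0.02,0.13,0.02,0.01,0.093],
  [0,0,0.02,0.155,0.02,0.02,0.093],
  [0,0,0.02,0.155,0.02,0.03,0.093],
])

```text
time_s: 13.8
ee_pos: [0.5296, 0.3002, 0.1524]
tool_rot: [2.312, 2.125, 0.006]
contact_force: [0.3, -0.4, 0.2]
opening: 0.0928
```

```bash
python3 - <<'E'
from meas import *
o=robot.observe();print(o["time_s"],o["q"].round(2),o["ee_pos"],o["tool_rot"],o["contact_force"],o["opening"])
planto([(.5302,.300,.05,-4.9),(.5302,.300,.013,-4.9)])
f=grab("scene");np.savez("s5.npz",**f);W=world(f)
u,v=proj(f,[[.5405,-.30,.06]])[0].astype(int)
print("scraper",rect(W[big(roi((W[...,2]>.045)&(W[...,2]<.08),u-30,v-25,u+30,v+25))]))
save(f,"s5.png",None,1.4)
E
```

```text
13.8 [0.33 0.41 1.49 0.   1.24 0.42] [0.52963127 0.30023851 0.15242405] [2.31215099 2.1249254  0.00570153] [ 0.31771501 -0.37583536  0.17087278] 0.09276934825248241
[ 0.0034 -0.0018  0.0012] [-0.0004  0.0002  0.1024]
[0. 0. 0.] [0.    0.    0.037]
scraper (array([ 541.4, -298.2]), array([26.5, 64.9]), np.float32(97.8))
```

View pics/s5.png

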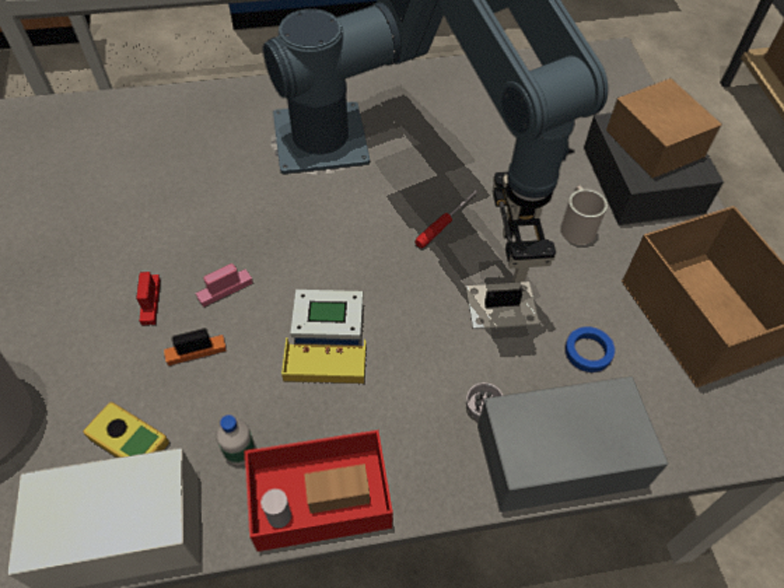

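The scraper stands upright at (195,347), the face is clear, and the three chips are in the tray at about (325,350). The gripper is above the plate handle at (503,297). Descending.

Emit:
arm_command([
  [0.0034,-0.002,0.001,0,0,0.04,0.093],
  [0.0034,-0.002,0.001,0,0,0.08,0.093],
  [0.0034,-0.002,0.001,0,0,0.11,0.093],
  [0.0034,-0.002,0.001,0,0,0.127,0.093],
  [0.0034,-0.002,0.001,0,0,0.127,0.093],
])

```text
time_s: 14.35
ee_pos: [0.5267, 0.2955, 0.021]
tool_rot: [-2.315, -2.12, 0.015]
contact_force: [-0.6, -0.5, 1.0]
opening: 0.0933
```

```bash
python3 - <<'E'
from meas import *
o=robot.observe();print(o["time_s"],o["ee_pos"],o["contact_force"])
planto([(.5302,.300,.013,-4.9)])
E
```

```text
14.35 [0.52665485 0.29545861 0.02102862] [-0.63971174 -0.49277615  0.95344739]
[-0.0083  0.0056 -0.0021] [0.0049 0.0032 0.008 ]
```

Emit:
arm_command([
  [-0.008,0.005,-0.002,0.0049,0.0032,0.004,0.093],
  [-0.008,0.005,-0.002,0.0049,0.0032,0.008,0.093],
  [-0.008,0.005,-0.002,0.0049,0.0032,0.008,0.093],
  [-0.008,0.005,-0.002,0.0049,0.0032,0.008,0.093],
  [-0.008,0.005,-0.002,0.0049,0.0032,0.008,0.093],
])

```text
time_s: 14.85
ee_pos: [0.5306, 0.3001, 0.0137]
tool_rot: [2.314, 2.124, 0.001]
contact_force: [-1.7, -0.5, -0.0]
opening: 0.0928
```

```bash
python3 - <<'E'
from meas import *
o=robot.observe();print(o["time_s"],o["ee_pos"],o["contact_force"])
planto([(.5302,.300,.013,-4.9)])
E
```

```text
14.85 [0.53057216 0.30013881 0.01367028] [-1.70683377 -0.45811049 -0.00742894]
[0.0007 0.0002 0.    ] [-0.0002 -0.0004  0.0007]
```

Level and centred. Closing.

Emit:
arm_command([
  [0,0,0,0,0,0,0],
  [0,0,0,0,0,0,0],
  [0,0,0,0,0,0,0],
  [0,0,0,0,0,0,0],
  [0,0,0,0,0,0,0],
], force=45)

```text
time_s: 15.35
ee_pos: [0.5305, 0.3001, 0.0136]
tool_rot: [2.314, 2.124, 0.0]
contact_force: [-0.7, -0.3, -0.5]
opening: 0.0575
```

Emit:
arm_command([
  [0,0,0,0,0,0,0],
  [0,0,0,0,0,0,0],
  [0,0,0,0,0,0,0],
  [0,0,0,0,0,0,0],
  [0,0,0,0,0,0,0],
])

```text
time_s: 15.85
ee_pos: [0.5305, 0.3001, 0.0136]
tool_rot: [2.314, 2.124, 0.0]
contact_force: [0.1, 0.0, 0.7]
opening: 0.0179
```

Emit:
arm_command([
  [0,0,0,0,0,0,0],
  [0,0,0,0,0,0,0],
  [0,0,0,0,0,-0.03,0],
  [0,0,0,0,0,-0.07,0],
  [0,0,0,0,0,-0.11,0],
])

```text
time_s: 16.35
ee_pos: [0.5295, 0.2998, 0.1238]
tool_rot: [-2.314, -2.124, 0.004]
contact_force: [1.2, 0.9, -2.9]
opening: 0.0162
```

```bash
python3 - <<'E'
from meas import *
o=robot.observe();print(o["time_s"],o["ee_pos"],o["contact_force"],o["opening"])
planto([(.51,.08,.13,-9),(.5187,-.0444,.12,-11.36),(.5187,-.0444,.0737,-11.36)])
E
```

```text
16.35 [0.52950626 0.2998481  0.12377525] [ 1.22594324  0.89657824 -2.94732292] 0.016215691243663413
[-0.0019  0.0014  0.0716] [-0.2207 -0.0007 -0.0059]
[0.     0.     0.0412] [-0.1215  0.0281  0.01  ]
[0. 0. 0.] [0.     0.     0.0463]
```

Emit:
arm_command([
  [0,0,0.036,-0.04,0,0,0],
  [0,0,0.072,-0.08,0,0,0],
  [0,0,0.072,-0.125,0,-0.003,0],
  [0,0,0.072,-0.17,0,-0.006,0],
  [0,0,0.072,-0.22,0,-0.006,0],
])

```text
time_s: 16.85
ee_pos: [0.5103, 0.0795, 0.1303]
tool_rot: [-2.388, -2.041, 0.003]
contact_force: [1.3, 0.1, -1.8]
opening: 0.0152
```

Emit:
arm_command([
  [0,0,0.02,-0.03,0.006,0,0],
  [0,0,0.041,-0.06,0.012,0,0],
  [0,0,0.041,-0.09,0.02,0.005,0],
  [0,0,0.041,-0.12,0.028,0.01,0],
  [0,0,0.041,-0.12,0.028,0.01,0],
])

```text
time_s: 17.35
ee_pos: [0.5192, -0.0468, 0.1196]
tool_rot: [2.433, 1.987, -0.005]
contact_force: [0.0, 0.3, -1.4]
opening: 0.0158
```

```bash
python3 - <<'E'
from meas import *
o=robot.observe();print(o["time_s"],o["ee_pos"],o["contact_force"],o["opening"])
planto([(.5187,-.0444,.09,-11.36),(.5187,-.0444,.0737,-11.36)])
E
```

```text
17.35 [ 0.51924905 -0.04681825  0.11963634] [ 0.01261741  0.27249465 -1.43519612] 0.015804634061539712
[-0.0018  0.0026 -0.0027] [ 0.0023 -0.001   0.0296]
[0. 0. 0.] [0.     0.     0.0163]
```

Emit:
arm_command([
  [-0.002,0.0026,-0.0027,0.0023,-0.001,0.01,0],
  [-0.002,0.0026,-0.0027,0.0023,-0.001,0.02,0],
  [-0.002,0.0026,-0.0027,0.0023,-0.001,0.03,0],
  [-0.002,0.0026,-0.0027,0.0023,-0.001,0.038,0],
  [-0.002,0.0026,-0.0027,0.0023,-0.001,0.038,0],
])

```text
time_s: 17.85
ee_pos: [0.5175, -0.0434, 0.08]
tool_rot: [-2.427, -1.99, 0.002]
contact_force: [-0.9, 0.6, -2.9]
opening: 0.0153
```

```bash
python3 - <<'E'
from meas import *
o=robot.observe();print(o["time_s"],o["ee_pos"],o["contact_force"],o["opening"])
planto([(.5187,-.0444,.0736,-11.36)])
ims=[]
for n in("top","scene"):
    f=grab(n);np.savez(n+"6.npz",**f);u,v=proj(f,[[.5187,-.0444,.06]])[0].astype(int)
    ims.append(cv2.resize(f["frame"][v-40:v+40,u-40:u+40],(400,400),interpolation=cv2.INTER_CUBIC));print(n,u,v)
cv2.imwrite("pics/p6.png",np.hstack(ims)[...,::-1])
E
```

```text
17.85 [ 0.5174861  -0.04341207  0.08000244] [-0.87390403  0.64725761 -2.87905137] 0.015265705960878645
[-0.0029 -0.0004  0.0011] [-0.0007  0.0014  0.0064]
top 312 214
scene 233 219
```

View pics/p6.png

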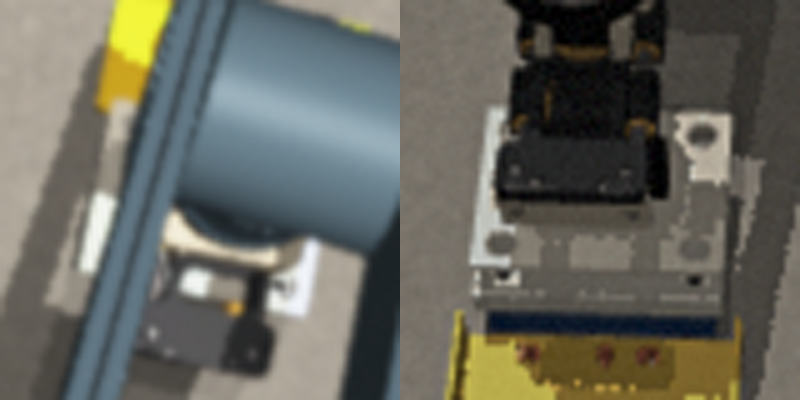

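The right half (scene camera) shows three plate holes at (702,133), (502,243) and (693,249), with the front threads in line just below at (503,272) and (694,278). The chips are still in the tray. Going to the final height, then measuring the alignment from the same camera.

Emit:
arm_command([
  [-0.002,0,0.001,-0.0007,0.0014,0.003,0],
  [-0.002,0,0.001,-0.0007,0.0014,0.0064,0],
  [-0.002,0,0.001,-0.0007,0.0014,0.0064,0],
  [-0.002,0,0.001,-0.0007,0.0014,0.0064,0],
  [-0.002,0,0.001,-0.0007,0.0014,0.0064,0],
])

```text
time_s: 18.45
ee_pos: [0.5199, -0.045, 0.0751]
tool_rot: [2.43, 1.989, 0.002]
contact_force: [-1.1, -0.1, -1.3]
opening: 0.0157
```

```bash
python3 - <<'E'
from meas import *
o=robot.observe();print(o["time_s"],o["ee_pos"],o["contact_force"],o["opening"])
planto([(.5187,-.0444,.0736,-11.36)])
f=grab("scene");np.savez("s7.npz",**f);W=world(f)
H=np.array([.51899,-.04471]);a=-.1983;c,s=np.cos(a),np.sin(a);Rz=np.array([[c,-s],[s,c]])
z=o["ee_pos"][2]-.0136;print("underside",z)
pr=proj(f,np.c_[C4@Rz.T+H,np.full(4,z+.005)]);print("pred top rim",pr.round(1))
hsv=cv2.cvtColor(f["frame"],cv2.COLOR_RGB2HSV).astype(int)
# plate top plane: depth samples near visible corners
for p in pr:
    u,v=p.astype(int);w=W[v-9:v+10,u-9:u+10].reshape(-1,3);k=(w[:,2]>z-.005)&(w[:,2]<z+.02)
    print(k.sum(),np.median(w[k],0).round(4))
u,v=proj(f,[[.5187,-.0444,.06]])[0].astype(int)
im=cv2.resize(f["frame"][v-30:v+32,u-36:u+36],None,fx=10,fy=10,interpolation=cv2.INTER_CUBIC)
im=np.ascontiguousarray(im)
for p in C4:
    t=np.linspace(0,2*np.pi,40)
    q=np.c_[(p+np.c_[.008*np.cos(t),.008*np.sin(t)])@Rz.T+H,np.full(40,z+.005)]
    q=(proj(f,q)-[u-36,v-30]+.5)*10-.5
    cv2.polylines(im,[q.round().astype(np.int32)],True,(255,0,255),1)
cv2.imwrite("pics/p7.png",im[...,::-1])
E
```

```text
18.45 [ 0.51987365 -0.04496974  0.07510061] [-1.08634921 -0.13704443 -1.26114457] 0.015675940829630634
[ 0.0018 -0.0002 -0.0004] [ 0.0003 -0.0013  0.0015]
underside 0.061500611449068404
pred top rim [[251.1 229.9]
 [252.6 207.2]
 [215.2 206.2]
 [212.5 228.9]]
222 [ 0.5549 -0.0071  0.0677]
162 [0.5028 0.0063 0.0677]
44 [ 0.4785 -0.0991  0.0676]
145 [ 0.5455 -0.1009  0.0671]
```

View pics/p7.png

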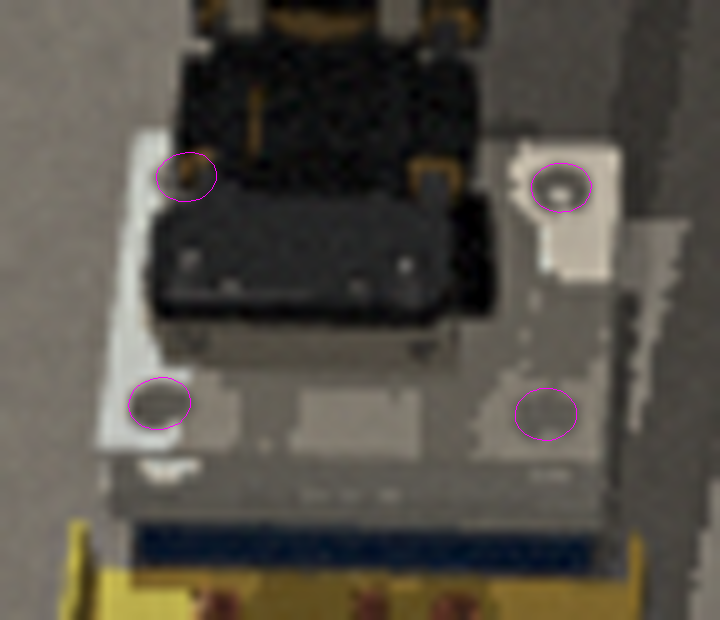

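The predicted magenta hole rims overlie the three visible plate holes at (560,187), (160,404) and (545,414) to about 1 mm. One small trim down and a settle.

Emit:
arm_command([
  [0.001,0,0,0.0003,-0.0008,0.0012,0],
  [0.001,0,0,0.0003,-0.0008,0.0012,0],
  [0.001,0,0,0.0003,-0.0008,0.0012,0],
  [0.001,0,0,0.0003,-0.0008,0.0012,0],
  [0.001,0,0,0.0003,-0.0008,0.0012,0],
])

```text
time_s: 19.0
ee_pos: [0.5192, -0.0445, 0.074]
tool_rot: [2.43, 1.99, 0.001]
contact_force: [-0.3, 0.1, -2.3]
opening: 0.0159
```

```bash
python3 - <<'E'
from meas import *
o=robot.observe();print(o["time_s"],o["ee_pos"],o["dq"].round(3),o["contact_force"],o["wrist_torque"],o["opening"])
planto([(.5187,-.0444,.0736,-11.36)])
f=grab("scene");W=world(f);g=cv2.cvtColor(f["frame"],cv2.COLOR_RGB2GRAY)
H=np.array([.51899,-.04471]);a=-.1983;c,s=np.cos(a),np.sin(a);Rz=np.array([[c,-s],[s,c]])
# plate-top tilt/height and face strip ref
m=roi((W[...,2]>.058)&(W[...,2]<.075),200,195,265,240);P=W[m];L=(P[:,:2]-H)@Rz
k=(np.abs(L[:,0])<.05)&(np.abs(L[:,1])<.065)
A=np.c_[np.ones(k.sum()),L[k]];print("plate top z, slopes",np.linalg.lstsq(A,P[k,2],rcond=None)[0].round(4),k.sum(), "extent",L.min(0).round(4),L.max(0).round(4))
f0=dict(np.load("scene0.npz"));W0=world(f0);m=roi((W0[...,2]>.038)&(W0[...,2]<.052),205,200,265,245);print("face z ref",np.median(W0[m][:,2]))
E
```

```text
19.0 [ 0.51922049 -0.04454247  0.07395022] [ 0.002  0.     0.001  0.001 -0.003 -0.   ] [-0.33640272  0.11691739 -2.29427789] [-0.08630957  0.11925757  0.05381059] 0.01586018591490639
[ 0.001  -0.0001 -0.0004] [ 0.     -0.0005  0.0003]
plate top z, slopes [0.0664 0.0029 0.0035] 745 extent [-0.0527 -0.0645] [0.0533 0.0656]
face z ref 0.04620235361832623
```

Gap is about 15 mm, the plate is level, and its extents are centred on the face. Handing in.

```bash
python3 -c "
from plant import robot
print(robot.job_done())"
```

```text
the job is handed in; nothing more can be done
None
```

The job is done and handed in at about 19 s, with the arm still holding the cover plate over the flange.

- **Chips:** I swept the flange once with the orange scraper. Pictures showed the face clear and all three chips in the yellow tray; the fingers stayed above the chips throughout.
- **Scraper:** it was set down on the open bench about 25 mm from where it started. A picture after release showed it upright.
- **Plate height and level:** the plate's underside is about 15 mm above the face by arm position. The depth image gave about 15–16 mm and slopes under 0.004.
- **Hole alignment:** the tool is within 1 mm of the target position and well under 1° in rotation. Three plate holes were visible and matched their expected positions over the threads to about 1 mm.
- **Not confirmed:** the fourth hole was hidden behind the gripper in the scene view, and the arm blocked most of the top view. That hole is inferred from the other three. The early hole-based fits of the plate's position were up to 5 mm off, so I used its outline and the visible holes instead.

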